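# Return the stray lamp crystals to their bins

## Robot

A 7-joint arm with a two-finger parallel gripper is mounted at the origin on the work surface. World frame = base frame: x ahead of the robot, y to its left, z up, the work surface at z = 0. Lengths are in m, angles in rad, forces in N, time in s.
With the tool pointing down it reaches from about 0.425 to 0.925 m from the base axis. Payload 6.8 kg.
Tool frame: the origin (TCP) lies at the very end of the fingers, on their centre line; the grasp point (between the pads) lies 19 mm behind it; z points along the fingers, y is the line along which they close (so a half turn about z gives the same grasp; the last joint's range is limited). The gripper opens to 85 mm and grips with 20 to 120 N. Pads are 22 mm wide; open, the fingers measure 114 mm over their backs; the gripper's body (76 mm by 85 mm) begins 54 mm behind the grasp point. The pads swing forward as they close: fully open they stand 13 mm farther back than shut.
Start: joints at [-1.225, 0.477, 0.022, 1.555, -0.011, 1.109, -0.083], TCP at [0.296, 0.607, 0.231] pointing down, gripper open.
Joint ranges: [-2.96, 2.96], [-0.34, 2.1], [-1.41, 1.46], [0.24, 2.44], [-1.37, 4.51], [0.17, 1.92], [-2.96, 2.96]. Speed limits (rad/s): [2.39, 2.39, 3.14, 3.14, 3.14, 3.14, 3.14].

## Interface

Orientations are given as a rotation vector (axis times angle).
In Python, from bench import r gives the robot as it stands.
- The arm moves only by the shell command python3 -m jog 'ROWS' [FORCE]. ROWS is JSON, a list of rows, each an object of numbers: "fingers": the finger opening in m, from 0 to 0.0854; "x", "y", "z": the shift along the tool's x, y, z in m; "rx", "ry", "rz": the turn, a rotation vector about the tool's x, y, z in degrees. In form: [{"fingers": .., "x": .., "y": .., "z": .., "rx": .., "ry": .., "rz": ..}, ...]. A call has 1 to 8 rows; each row shifts and turns the commanded pose from where the row before left it, along the tool's axes as they then stand; what a row does not reach is not made up. A row lasts 1/8 s, in which the tool goes at most 62.5 mm and 10.7 degrees, less where a joint would pass 70% of its speed; a pose out of reach is approached as far as the arm can. A call is refused whole if a number of a shift passes 0.0625 or a number of a turn 10.7, either way. A call with a gripper value outside its range is refused whole. The fingers move at their own pace and stop on an object; FORCE is the grip in N (left out, the last holds). Time passes only in rows, so rows that do not move let the fingers close. It gives the time, the measured TCP pose, the force, the opening and the grip force at its end, in the units of the state.
- r.get_obs(): the state, without advancing time (a new reading comes with each control period).
- r.grab_frame(name): name is "scene" or "top" or "wrist"; returns (picture, depth): 420x560x3 uint8, red, green, blue; 420x560 float32, m along the optical axis (not along the pixel's ray), 0 where there is no reading.
- r.get_calibration(name): a dict with "mtx" (3x3 intrinsics, pixels), "extrinsics" (4x4, takes a point from camera to world coordinates). Camera axes: x right, y down, z forward; pixel columns grow to the right and rows downward; lengths in m; the calibration is good to about 2 mm. A picture is of the moment at which its call begins: read the wrist's pose just before it. get_calibration takes no time and is no camera call; for the wrist camera it gives the pose at the moment of the call.
- r.hand_in(): hands the job in; it is judged then, once.
Trained networks look in the newest picture that a camera, given by its name, has taken for a name from the list of things; names that differ only in an ending like _2 or _b are one class to them, and where a whole thing is asked for, a point or a joint stands for the part that bears it (a point fixed in the world has none). Each returns a list of dicts, best first, with "score" (0 to 1); they miss things now and then, are a little off and sometimes report something else, mostly with a low value. They report only what shows in the picture. A call takes as long as a camera call. They do not tell look-alikes from the thing itself.
- r.search_frame(target, camera): "xyz" ([x, y, z] in m, in world coordinates, good to about 4 mm: the middle of the surface that is visible of it).
- r.landmark_of(target, camera): "xyz" ([x, y, z] in m, in world coordinates, good to about 4 mm: a listed point, or the origin of a listed thing).
The state is a dict: "clock": time; "joints": joint angles; "qvel": joint speeds; "tau": joint torques, N m; "tcp_pos": TCP position; "orientation": TCP orientation; "contact_force": force on the tool from outside, world axes, zero at the start; "moment": the same for the moment, N m; "grip_width": finger opening in m; "gripper_force": force on a finger pad.
Only numpy, scipy, OpenCV 4.12 (cv2) and the standard library are available. Lean on these libraries where they do the work, as an engineer would, in place of code of your own. Each camera call takes 0.05 s, during which the arm holds its last target. There are 200 camera calls.

## Task

Tidy up the loose crystals beside the lamp: each of the four bins in the wooden tray holds one sample of a kind of crystal, and every loose crystal that has a bin of its kind goes into that bin, lying flat on the floor of the bin beside the sample. It is glass: set each one down, do not let it drop. Two loose crystals, the bar with a pointed end and the round one, belong to another lamp and have no bin: leave them lying where they are.

Things in the scene. Friction and masses are not known exactly. Their poses are not given: they have to be found in the camera images.
- crystal_long_bar: Loose cut crystal of smoky champagne-brown glass, 20 mm thick, the top 4 mm bevelled (sides upright to 16 mm). Straight bar 90 mm long (its x) and 22 mm wide (its y), both ends square. Origin: centre of its underside (midway of its length and width), z up. 0.1 kg. Belongs in bin_long_bar.
- crystal_short_bar: Loose cut crystal of smoky champagne-brown glass, 20 mm thick, the top 4 mm bevelled (sides upright to 16 mm). Straight bar 58 mm long (its x) and 22 mm wide (its y), both ends square. Origin: centre of its underside (midway of its length and width), z up. 0.065 kg. Belongs in bin_short_bar.
- crystal_square: Loose cut crystal of smoky champagne-brown glass, 20 mm thick, the top 4 mm bevelled (sides upright to 16 mm). Square, 40 by 40 mm. Origin: centre of its underside (midway of its length and width), z up. 0.08 kg. Belongs in bin_square.
- crystal_drop: Loose cut crystal of smoky champagne-brown glass, 20 mm thick, the top 4 mm bevelled (sides upright to 16 mm). Drop shape, 53 mm long (its x) and 34 mm wide (its y): a round bulb of radius 17 mm centred at x = -9.5 mm, narrowing to a tip at x = +26.5 mm. Origin: centre of its underside (midway of its length and width), z up. Grip it across the bulb. 0.06 kg. Belongs in bin_drop.
- crystal_pointed_bar: Loose cut crystal of smoky champagne-brown glass, 20 mm thick, the top 4 mm bevelled (sides upright to 16 mm). Look-alike of the long bar: 90 mm long (its x), 22 mm wide (its y), but its +x end narrows to a point over the last 25 mm. Origin: centre of its underside (midway of its length and width), z up. Has no bin: leave it where it lies.
- crystal_round: Loose cut crystal of smoky champagne-brown glass, 20 mm thick, the top 4 mm bevelled (sides upright to 16 mm). Look-alike of the square and the drop: a round disc 40 mm across. Origin: centre of its underside (midway of its length and width), z up. Has no bin: leave it where it lies. Loose crystals lie 100 mm or more apart, centre to centre, small parts under 25 mm high among them.
- bin_long_bar: Open grey bin, one of four alike, 2 by 2 in a wooden tray; does not move. 106 (its x) by 114 (its y) by 13 mm high; walls and floor 3 mm. Origin: centre of its underside, 3 mm above the table, z up. Told by the sample fixed to its floor, same size as the loose one: a long bar lying along the bin's y, centred at x = +36 mm, y = 0. Free floor: x from -50 to +25 mm.
- bin_short_bar: Open grey bin, one of four alike, 2 by 2 in a wooden tray; does not move. 106 (its x) by 114 (its y) by 13 mm high; walls and floor 3 mm. Origin: centre of its underside, 3 mm above the table, z up. Told by the sample fixed to its floor, same size as the loose one: a short bar lying along the bin's x, centred at x = 0, y = +41 mm. Free floor: y from -54 to +30 mm.
- bin_square: Open grey bin, one of four alike, 2 by 2 in a wooden tray; does not move. 106 (its x) by 114 (its y) by 13 mm high; walls and floor 3 mm. Origin: centre of its underside, 3 mm above the table, z up. Told by the sample fixed to its floor, same size as the loose one: a square centred at x = 0, y = +32 mm, its sides along the bin's. Free floor: y from -54 to +12 mm.
- bin_drop: Open grey bin, one of four alike, 2 by 2 in a wooden tray; does not move. 106 (its x) by 114 (its y) by 13 mm high; walls and floor 3 mm. Origin: centre of its underside, 3 mm above the table, z up. Told by the sample fixed to its floor, same size as the loose one: a drop lying along the bin's x, tip to +x, centred at x = 0, y = +35 mm. Free floor: y from -54 to +18 mm.
Not all that is in view belongs to the job. What is shaped like the bin_drop but pink is not meant.

How it is judged:
At the end, for the whole second after the job is handed in: The long bar, the short bar, the square and the drop each lie at rest in the bin that holds their own kind: centre within the bin's walls, underside within 4 mm of the bin's floor, tilted by less than 0.12 rad (7 degrees). The pointed bar and the round crystal are within 20 mm of where they lay (x of crystal_long_bar in the frame of bin_long_bar between -0.05 and 0.05 m and y of crystal_long_bar in the frame of bin_long_bar between -0.054 and 0.054 m and z of crystal_long_bar in the frame of bin_long_bar below 0.007 m and angle between each of crystal_long_bar, crystal_short_bar, crystal_square, crystal_drop's own z axis and vertical below 0.12 rad and linear speed of each of crystal_long_bar, crystal_short_bar, crystal_square, crystal_drop below 0.02 m/s and x of crystal_short_bar in the frame of bin_short_bar between -0.05 and 0.05 m and y of crystal_short_bar in the frame of bin_short_bar between -0.054 and 0.054 m and z of crystal_short_bar in the frame of bin_short_bar below 0.007 m and x of crystal_square in the frame of bin_square between -0.05 and 0.05 m and y of crystal_square in the frame of bin_square between -0.054 and 0.054 m and z of crystal_square in the frame of bin_square below 0.007 m and x of crystal_drop in the frame of bin_drop between -0.05 and 0.05 m and y of crystal_drop in the frame of bin_drop between -0.054 and 0.054 m and z of crystal_drop in the frame of bin_drop below 0.007 m and distance of each of crystal_pointed_bar, crystal_round from where it was at the start of the episode below 0.02 m); the robot touches nothing.
It fails at once if the long bar is dropped: it falls freely, touching nothing, at more than 0.5 m/s (a fall of about 13 mm) (contact force between crystal_long_bar and anything else below 0.02 N and linear speed of crystal_long_bar above 0.5 m/s).
It fails at once if the short bar is dropped: it falls freely, touching nothing, at more than 0.5 m/s (a fall of about 13 mm) (contact force between crystal_short_bar and anything else below 0.02 N and linear speed of crystal_short_bar above 0.5 m/s).
It fails at once if the square is dropped: it falls freely, touching nothing, at more than 0.5 m/s (a fall of about 13 mm) (contact force between crystal_square and anything else below 0.02 N and linear speed of crystal_square above 0.5 m/s).
It fails at once if the drop is dropped: it falls freely, touching nothing, at more than 0.5 m/s (a fall of about 13 mm) (contact force between crystal_drop and anything else below 0.02 N and linear speed of crystal_drop above 0.5 m/s).
It fails at once if a crystal of the other lamp (pointed bar or round) is moved by more than 20 mm (distance of any of crystal_pointed_bar, crystal_round from where it was at the start of the episode above 0.02 m).
It also fails if it takes over 96 s, if anything falls off the work surface, if the arm or the gripper's body presses on something with over 40 N, if the wrist force passes 120 N, or if a joint passes its speed limit or range.

## Working session

There is one attempt and no reset: what is moved stays moved. The work goes in short steps, Python scripts to look and compute and a shell command to move; the robot and the scene stay as the last step left them, time stands still between calls to the robot, and variables do not carry over. Pictures are saved under pics/ and viewed, at most 14 in all, crops included, and the job is handed in when it is done.

```bash
ls; mkdir -p pics; python3 - <<'E'
from bench import r
import cv2
o=r.get_obs(); print({k:(v if not hasattr(v,'round') else v) for k,v in o.items()})
for n in ["top","scene"]:
    p,d=r.grab_frame(n); cv2.imwrite(f"pics/{n}0.png",p[:,:,::-1]); c=r.get_calibration(n); print(n,c)
E
```

```text
pics
{'clock': 0.0, 'joints': array([-1.22508092,  0.47781804,  0.02236392,  1.55647074, -0.01148107,
        1.10928669, -0.08310467]), 'qvel': array([ 4.07712750e-04, -3.73183858e-04, -2.00549146e-05,  1.01429117e-03,
       -1.64234826e-04, -5.81413890e-04, -4.16446842e-04]), 'tau': array([ 1.56475317e-04, -5.96471000e+01,  1.60806734e+00, -2.81188631e+01,
        1.25275698e-02,  9.50299582e-03,  2.82631220e-06]), 'tcp_pos': array([0.29568875, 0.60612308, 0.23030602]), 'orientation': array([-7.06687320e-01, -3.06081676e+00,  2.88527323e-03]), 'contact_force': array([-0.65883135,  1.06191409, -0.24080981]), 'moment': array([-0.00226726,  0.01944603, -0.03079178]), 'gripper_force': 0.0, 'grip_width': 0.08554637776676056}
top {'mtx': array([[456.19930398,   0.        , 286.27388862],
       [  0.        , 456.19930398, 207.31932856],
       [  0.        ,   0.        ,   1.        ]]), 'extrinsics': array([[ 0.00495326, -0.98873445,  0.14959833,  0.3281118 ],
       [-0.99969316, -0.00852699, -0.02325686, -0.13958044],
       [ 0.02427048, -0.14943723, -0.9884733 ,  1.26127653],
       [ 0.        ,  0.        ,  0.        ,  1.        ]])}
scene {'mtx': array([[454.26992226,   0.        , 278.73468909],
       [  0.        , 454.26992226, 207.76128613],
       [  0.        ,   0.        ,   1.        ]]), 'extrinsics': array([[ 0.44717619,  0.4697763 , -0.7611463 ,  1.46126892],
       [ 0.89409486, -0.25861015,  0.36567085, -0.62351256],
       [-0.02505666, -0.84405629, -0.53566887,  0.71859331],
       [ 0.        ,  0.        ,  0.        ,  1.        ]])}
```

View pics/top0.png

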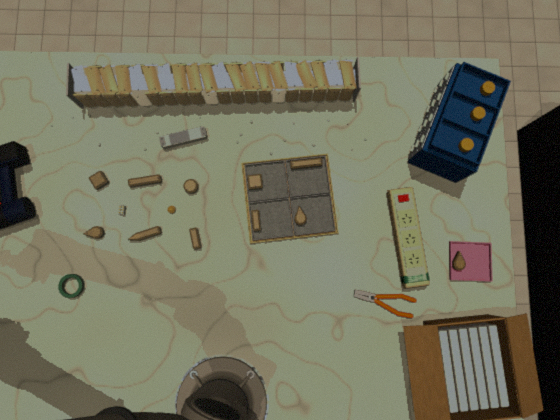

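```bash
python3 - <<'E'
from bench import r
import numpy as np
r.grab_frame("top");c=r.get_calibration("top");E=np.linalg.inv(c["extrinsics"])
for t in ["crystal_long_bar","crystal_short_bar","crystal_square","crystal_drop","crystal_pointed_bar","crystal_round","bin_long_bar","bin_short_bar","bin_square","bin_drop"]:
    for q in r.landmark_of(t,"top")[:5]:
        x=np.array(q["xyz"]);p=c["mtx"]@(E@np.r_[x,1])[:3];print(t,round(q["score"],2),x.round(3),(p[:2]/p[2]).round())
E
```

```text
crystal_long_bar 0.68 [ 0.585  0.229 -0.005] [144. 183.]
crystal_long_bar 0.19 [ 0.432  0.083 -0.002] [195. 238.]
crystal_short_bar 0.68 [0.43  0.081 0.001] [195. 238.]
crystal_square 0.78 [0.589 0.356 0.003] [ 98. 181.]
crystal_drop 0.53 [0.445 0.359 0.003] [ 93. 232.]
crystal_pointed_bar 0.75 [ 0.441  0.22  -0.003] [145. 234.]
crystal_round 0.68 [ 0.576  0.1   -0.008] [191. 187.]
crystal_round 0.47 [ 0.591 -0.112  0.007] [266. 181.]
bin_long_bar 0.87 [ 0.604 -0.224  0.007] [306. 177.]
bin_long_bar 0.74 [0.587 0.353 0.001] [ 99. 181.]
bin_long_bar 0.66 [ 0.486 -0.118  0.005] [268. 219.]
bin_short_bar 0.97 [ 0.486 -0.118  0.004] [268. 219.]
bin_square 0.64 [ 0.588 -0.111  0.006] [266. 182.]
bin_drop 0.7 [ 0.368 -0.678  0.004] [470. 263.]
bin_drop 0.58 [ 0.497 -0.241  0.005] [312. 215.]
```

The top view shows the loose crystals at the left: square (98,181), long bar (145,182), round (191,187), drop (93,232), pointed bar (145,234) and short bar (195,238). The tray is at (290,198). The pink tray with a drop at (470,262) is the decoy. I'll check the look-alikes in an enlarged crop.

```bash
cat > h.py <<'E'
from bench import r
import numpy as np, cv2
def topw(u,v,c,z):
    R=c["extrinsics"];d=R[:3,:3]@np.linalg.inv(c["mtx"])@[u,v,1];return R[:3,3]+d*(z-R[2,3])/d[2]
def w2p(x,c):
    p=c["mtx"]@(np.linalg.inv(c["extrinsics"])@np.r_[x,1])[:3];return p[:2]/p[2]
E
python3 - <<'E'
from h import *
im=cv2.imread("pics/top0.png");c=r.get_calibration("top")
cv2.imwrite("pics/crop.png",cv2.resize(im[140:250,75:345],None,fx=2.96,fy=2.96,interpolation=cv2.INTER_CUBIC))
hsv=cv2.cvtColor(im,cv2.COLOR_BGR2HSV)
for (u,v) in [(145,182),(195,238),(98,181),(93,232),(145,234),(191,187)]: print((u,v),hsv[v,u],hsv[v+14,u-12])
# tray outline: wood corners
for n,(u,v) in dict(tl=(243,162),tr=(327,155),br=(337,235),bl=(250,243)).items(): print(n,topw(u,v,c,.016).round(3))
E
```

```text
(145, 182) [ 17 113  81] [ 35  41 143]
(195, 238) [ 18 113 131] [ 36  48 143]
(98, 181) [ 19 120 117] [ 23  55 139]
(93, 232) [ 19 121 122] [ 23  64 136]
(145, 234) [ 18 110 121] [ 38  41 144]
(191, 187) [ 20 108 137] [ 35  53 145]
tl [ 0.644 -0.047  0.016]
tr [ 0.667 -0.283  0.016]
br [ 0.441 -0.308  0.016]
bl [ 0.417 -0.071  0.016]
```

View pics/crop.png

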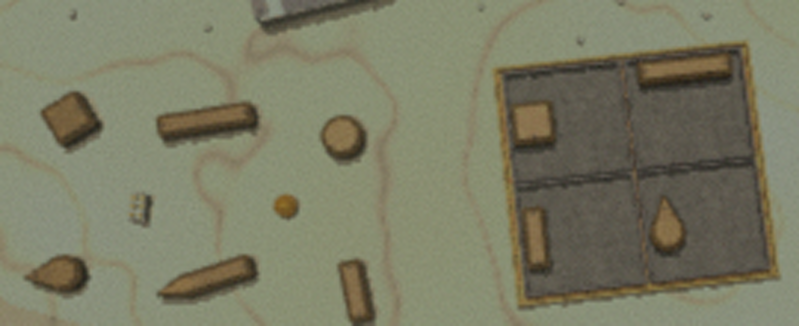

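The crop confirms the shapes:
- **Loose crystals:** square-ended long bar at crop (205,120), pointed bar at (208,278), round at (343,137). The long bar and the pointed bar are clearly told apart.
- **Bins:** square top left, long bar top right, short bar bottom left, drop bottom right. The drop's tip points up, so bin x points roughly along world +x.

Next I'll move to hover over the loose crystals and look with the wrist camera.

```bash
cat >> h.py <<'E'
from scipy.spatial.transform import Rotation as Ro
def go(x,y,z,yawc=None):
    """print tool-frame shift to world point; yawc = wanted world angle (deg) of closing axis"""
    o=r.get_obs();R=Ro.from_rotvec(o["orientation"]).as_matrix()
    print("t",o["clock"],"tcp",o["tcp_pos"].round(4),"j",o["joints"].round(2),"tilt",R[2,2].round(5))
    cy=np.degrees(np.arctan2(R[1,1],R[0,1]))
    print("shift mm",(R.T@(np.array([x,y,z])-o["tcp_pos"])*1000).round(1),"closing axis",cy.round(2), "rz needed" ,None if yawc is None else round(-((yawc-cy+90)%180-90),2))
E
python3 - <<'E'
from h import *
c=r.get_calibration("wrist");o=r.get_obs();R=Ro.from_rotvec(o["orientation"]).as_matrix()
E=c["extrinsics"];print("cam in tool",(R.T@(E[:3,3]-o["tcp_pos"])).round(3));print((R.T@E[:3,:3]).round(3));print(c["mtx"])
go(.51,.24,.34)
# coarse fits from top
im=cv2.imread("pics/top0.png");c=r.get_calibration("top");hsv=cv2.cvtColor(im,cv2.COLOR_BGR2HSV)
m=cv2.inRange(hsv,(12,85,40),(25,255,255));m[:140]=0;m[250:]=0;m[:,:75]=0;m[:,345:]=0
n,l,s,ce=cv2.connectedComponentsWithStats(m)
for i in range(1,n):
    if s[i,4]<60: continue
    v,u=np.where(l==i);P=np.array([topw(a,b,c,.012)[:2] for a,b in zip(u,v)])*1000
    (cx,cy),wh,a=cv2.minAreaRect(P.astype(np.float32));print(ce[i].round(),s[i,4],round(cx),round(cy),np.round(wh),round(a))
E
```

```text
cam in tool [ 0.074 -0.001 -0.143]
[[-0.001 -0.958 -0.288]
 [ 1.    -0.001  0.   ]
 [-0.    -0.288  0.958]]
[[319.31084353   0.         280.25791414]
 [  0.         319.31084353 204.37023266]
 [  0.           0.           1.        ]]
t 0.65 tcp [0.2959 0.6067 0.2313] j [-1.23  0.48  0.02  1.56 -0.01  1.11 -0.08] tilt -1.0
shift mm [-353.2 -235.8 -108.7] closing axis 64.0 rz needed None
[288. 204.] 813 545 -177 [228. 245.] 7
[306. 163.] 262 643 -224 [26. 90.] 7
[ 98. 180.] 202 590 352 [42. 39.] 33
[144. 180.] 254 590 225 [23. 91.] 9
[255. 181.] 205 590 -80 [41. 41.] 8
[190. 186.] 156 575 97 [38. 37.] 47
[300. 217.] 149 492 -203 [47. 33.] 34
[256. 220.] 163 481 -84 [57. 22.] 6
[ 95. 232.] 153 447 354 [45. 33.] 69
[146. 233.] 226 440 217 [22. 87.] 19
[195. 238.] 162 430 80 [57. 22.] 14
```

```bash
python3 -m jog '[{"x":-0.020,"y":-0.013,"z":-0.02},{"x":-0.047,"y":-0.032,"z":-0.02},{"x":-0.05,"y":-0.035,"z":-0.02},{"x":-0.05,"y":-0.035,"z":-0.02},{"x":-0.05,"y":-0.035,"z":-0.02},{"x":-0.05,"y":-0.035,"z":-0.01},{"x":-0.05,"y":-0.03},{"x":-0.03,"y":-0.02}]' 40
python3 -m jog '[{"rz":8},{"rz":10},{"rz":10},{"rz":10},{"rz":10},{"rz":7},{},{}]'
python3 - <<'E'
from h import *
go(.51,.24,.34,9)
c=r.get_calibration("wrist");p,d=r.grab_frame("wrist");cv2.imwrite("pics/w1.png",p[:,:,::-1]);np.save("w1.npy",d);import pickle;pickle.dump(c,open("w1.pkl","wb"))
E
```

```text
t 0.65 tcp [0.2959 0.6067 0.2313] j [-1.23  0.48  0.02  1.56 -0.01  1.11 -0.08] tilt -1.0
shift mm [-353.2 -235.8 -108.7] closing axis 64.0 rz needed 55.0validation failed for argument at $[0]...
validation failed for argument at $[0]...
```

View pics/w1.png

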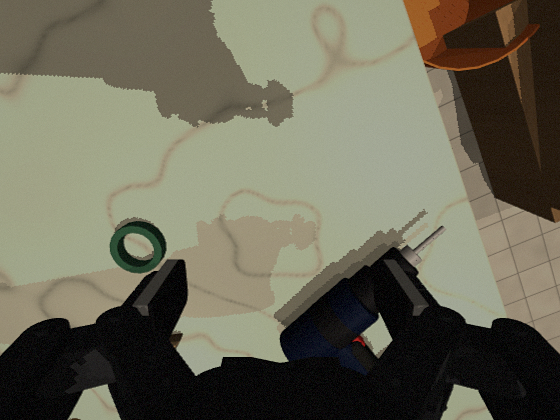

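The arm hasn't moved: both calls were refused, so each row probably needs every field. The picture shows the start view, with the green ring at (137,246) and the drill at (340,310).

```bash
python3 -m jog '[{"fingers":0.085,"x":-0.020,"y":-0.013,"z":-0.02,"rx":0,"ry":0,"rz":0},{"fingers":0.085,"x":-0.047,"y":-0.032,"z":-0.02,"rx":0,"ry":0,"rz":0},{"fingers":0.085,"x":-0.05,"y":-0.035,"z":-0.02,"rx":0,"ry":0,"rz":0},{"fingers":0.085,"x":-0.05,"y":-0.035,"z":-0.02,"rx":0,"ry":0,"rz":0},{"fingers":0.085,"x":-0.05,"y":-0.035,"z":-0.02,"rx":0,"ry":0,"rz":0},{"fingers":0.085,"x":-0.05,"y":-0.035,"z":-0.01,"rx":0,"ry":0,"rz":0},{"fingers":0.085,"x":-0.05,"y":-0.03,"z":0,"rx":0,"ry":0,"rz":0},{"fingers":0.085,"x":-0.03,"y":-0.02,"z":0,"rx":0,"ry":0,"rz":0}]' 40
python3 -m jog '[{"fingers":0.085,"x":0,"y":0,"z":0,"rx":0,"ry":0,"rz":8},{"fingers":0.085,"x":0,"y":0,"z":0,"rx":0,"ry":0,"rz":10},{"fingers":0.085,"x":0,"y":0,"z":0,"rx":0,"ry":0,"rz":10},{"fingers":0.085,"x":0,"y":0,"z":0,"rx":0,"ry":0,"rz":10},{"fingers":0.085,"x":0,"y":0,"z":0,"rx":0,"ry":0,"rz":10},{"fingers":0.085,"x":0,"y":0,"z":0,"rx":0,"ry":0,"rz":7},{"fingers":0.085,"x":0,"y":0,"z":0,"rx":0,"ry":0,"rz":0}]'
python3 - <<'E'
from h import *
go(.51,.24,.34,9)
c=r.get_calibration("wrist");p,d=r.grab_frame("wrist");cv2.imwrite("pics/w2.png",p[:,:,::-1]);np.save("w2.npy",d);import pickle;pickle.dump(c,open("w2.pkl","wb"))
E
```

```text
clock: 1.7
tcp_pos: [0.5044, 0.2426, 0.3416]
orientation: [0.715, 3.057, 0.002]
contact_force: [0.2, -0.4, 0.3]
grip_width: 0.085
gripper_force: 0.0
clock: 2.58
tcp_pos: [0.5027, 0.2463, 0.3409]
orientation: [2.041, 2.388, 0.002]
contact_force: [0.9, -0.7, 0.8]
grip_width: 0.0853
gripper_force: 0.0
t 2.575 tcp [0.5027 0.2463 0.3409] j [-0.83  0.2   0.32  1.71 -0.07  1.24 -0.34] tilt -1.0
shift mm [-7.4  6.3  0.9] closing axis 8.98 rz needed -0.02
```

View pics/w2.png

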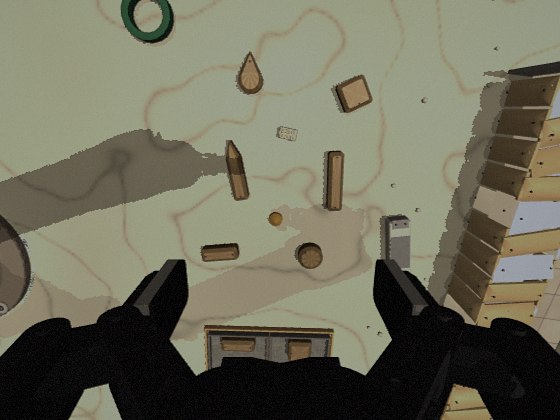

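The wrist view shows all six: drop (250,75), square (353,93), pointed bar (237,172), long bar (334,180), short bar (220,252) and round (310,256). I'll fit them from depth and colour.

```bash
cat >> h.py <<'E'
def fit(png,npy,c,lo=(8,50,20),hi=(28,255,255),zr=(.010,.030)):
    im=cv2.imread(png);d=np.load(npy);v,u=np.indices(d.shape)
    K=np.linalg.inv(c["mtx"]);X=np.stack([u,v,np.ones_like(u)],-1)@K.T*d[...,None]
    X=X@c["extrinsics"][:3,:3].T+c["extrinsics"][:3,3]
    m=((X[...,2]>zr[0])&(X[...,2]<zr[1])&(d>0)).astype(np.uint8)
    m[255:]*=(np.abs(u[255:]-280)<70+0*u[255:]).astype(np.uint8) if 0 else 1
    n,l,s,ce=cv2.connectedComponentsWithStats(m,connectivity=4)
    for i in range(1,n):
        if s[i,4]<120: continue
        P=X[l==i];(cx,cy),wh,a=cv2.minAreaRect((P[:,:2]*1000).astype(np.float32))
        print(ce[i].round(),s[i,4],"c",round(cx,1),round(cy,1),"wh",np.round(wh,1),"a",round(a,1),"mean",(P.mean(0)*1000).round(1),"ztop",(np.percentile(P[:,2],90)*1000).round(1))
    return X,l
E
python3 - <<'E'
from h import *;import pickle
X,l=fit("pics/w2.png","w2.npy",pickle.load(open("w2.pkl","rb")))
P=X[l==l[75,250]][:,:2];m=P.mean(0);w,V=np.linalg.eigh(np.cov(P.T));a=V[:,1];t=(P-m)@a;s=np.sign((t**3).mean());print("drop tip dir",np.degrees(np.arctan2(*(s*a)[::-1])))
print("table z",np.median(X[120:160,180:220,2]))
E
```

```text
[147.  21.] 944 c 300.8 400.1 wh [63.6 48.2] a 7.1 mean [302.6 398.3  18.2] ztop 20.2
[250.  76.] 672 c 445.8 356.1 wh [48.2 33.2] a 73.2 mean [443.4 353.8  19.5] ztop 21.3
[526.  73.] 128 c 814.0 414.9 wh [ 6.4 33.5] a 83.7 mean [810.5 415.7  20.8] ztop 28.8
[354.  93.] 897 c 588.8 353.9 wh [40.4 40. ] a 33.5 mean [587.8 353.7  19.2] ztop 21.1
[512.  94.] 215 c 801.0 387.8 wh [10.1 34.1] a 9.0 mean [800.2 386.9  21.6] ztop 28.3
[503. 121.] 200 c 802.2 350.0 wh [ 9.8 33.8] a 5.4 mean [801.3 350.5  21.8] ztop 28.6
[287. 133.] 200 c 505.9 286.0 wh [15.9 25.7] a 86.4 mean [505.8 286.2  14.2] ztop 16.4
[495. 148.] 186 c 802.5 312.6 wh [ 9.  33.8] a 0.4 mean [802.8 313.   21.9] ztop 28.9
[236. 173.] 810 c 438.7 220.2 wh [22.3 89.5] a 18.4 mean [440.4 217.6  19. ] ztop 21.0
[335. 181.] 893 c 588.1 227.4 wh [22.3 89.5] a 9.8 mean [587.  228.9  19. ] ztop 21.0
[487. 173.] 175 c 805.4 274.7 wh [34.2  9.4] a 87.9 mean [804.5 275.8  21.6] ztop 28.3
[480. 198.] 166 c 806.8 237.4 wh [34. 10.] a 83.8 mean [806.  238.4  21.7] ztop 28.4
[473. 221.] 150 c 808.2 198.8 wh [34.2 10. ] a 88.4 mean [807.4
[... 165 characters left out ...]
mean [92.8 -3.6 13.3] ztop 14.8
[466. 243.] 146 c 810.2 161.0 wh [34.6  9.8] a 87.7 mean [809.  164.2  21.6] ztop 28.0
[220. 253.] 515 c 428.7 82.7 wh [58.4 23. ] a 14.3 mean [429.2  84.8  18.3] ztop 20.9
[310. 257.] 470 c 573.3 99.9 wh [38.6 39. ] a 8.8 mean [573.  101.8  18.8] ztop 21.0
[459. 264.] 135 c 811.0 124.1 wh [32.5  8.9] a 84.5 mean [810.3 127.   21.7] ztop 28.5
[451. 291.] 229 c 814.9 74.4 wh [11.9 55.8] a 2.5 mean [813.1  77.6  21.3] ztop 28.5
[236. 342.] 818 c 481.0 -104.4 wh [106.   78.2] a 7.6 mean [474.8 -79.2  19.4] ztop 26.3
[300. 345.] 749 c 586.2 -74.6 wh [105.4  45.4] a 6.2 mean [585.2 -67.   20.2] ztop 26.5
drop tip dir 97.80620822090215
table z 0.00021470975501416967
```

```bash
python3 -m jog '[{"fingers":0.05,"x":-0.008,"y":0.0205,"z":0.03,"rx":0,"ry":0,"rz":-0.8},{"fingers":0.05,"x":-0.008,"y":0.0205,"z":0.05,"rx":0,"ry":0,"rz":0},{"fingers":0.05,"x":-0.008,"y":0.0205,"z":0.05,"rx":0,"ry":0,"rz":0},{"fingers":0.05,"x":-0.008,"y":0.02,"z":0.05,"rx":0,"ry":0,"rz":0},{"fingers":0.05,"x":0,"y":0,"z":0.05,"rx":0,"ry":0,"rz":0},{"fingers":0.05,"x":0,"y":0,"z":0.03,"rx":0,"ry":0,"rz":0},{"fingers":0.05,"x":0,"y":0,"z":0,"rx":0,"ry":0,"rz":0}]'
python3 - <<'E'
from h import *
go(.588,.2275,.003,9.8)
E
```

```text
clock: 3.5
tcp_pos: [0.5865, 0.2286, 0.0777]
orientation: [-2.021, -2.403, 0.007]
contact_force: [0.5, -1.2, 0.7]
grip_width: 0.0501
gripper_force: 0.0
t 3.5 tcp [0.5865 0.2286 0.0777] j [-0.67  0.59  0.27  1.8  -0.22  0.78 -0.11] tilt -0.99999
shift mm [-1.2  1.6 74.7] closing axis 9.89 rz needed 0.09
```

```bash
python3 -m jog '[{"fingers":0.05,"x":-0.001,"y":0.001,"z":0.03,"rx":0,"ry":0,"rz":0},{"fingers":0.05,"x":0,"y":0,"z":0.03,"rx":0,"ry":0,"rz":0},{"fingers":0.05,"x":0,"y":0,"z":0.014,"rx":0,"ry":0,"rz":0},{"fingers":0.05,"x":0,"y":0,"z":0,"rx":0,"ry":0,"rz":0},{"fingers":0.01,"x":0,"y":0,"z":0,"rx":0,"ry":0,"rz":0},{"fingers":0.01,"x":0,"y":0,"z":0,"rx":0,"ry":0,"rz":0},{"fingers":0.01,"x":0,"y":0,"z":0,"rx":0,"ry":0,"rz":0},{"fingers":0.01,"x":0,"y":0,"z":0,"rx":0,"ry":0,"rz":0}]' 40
```

```text
clock: 4.5
tcp_pos: [0.5904, 0.2293, 0.0074]
orientation: [2.023, 2.402, 0.004]
contact_force: [-0.4, -0.3, 5.0]
grip_width: 0.0211
gripper_force: 40.0
```

```bash
python3 -m jog '[{"fingers":0.01,"x":0,"y":0,"z":-0.01,"rx":0,"ry":0,"rz":0},{"fingers":0.01,"x":0,"y":0,"z":-0.03,"rx":0,"ry":0,"rz":0},{"fingers":0.01,"x":0,"y":0,"z":-0.05,"rx":0,"ry":0,"rz":0},{"fingers":0.01,"x":-0.02,"y":-0.003,"z":-0.05,"rx":0,"ry":0,"rz":0},{"fingers":0.01,"x":-0.04,"y":-0.007,"z":-0.04,"rx":0,"ry":0,"rz":0},{"fingers":0.01,"x":-0.055,"y":-0.01,"z":-0.02,"rx":0,"ry":0,"rz":0},{"fingers":0.01,"x":-0.055,"y":-0.01,"z":0,"rx":0,"ry":0,"rz":0},{"fingers":0.01,"x":-0.055,"y":-0.01,"z":0,"rx":0,"ry":0,"rz":0}]' 40
python3 -m jog '[{"fingers":0.01,"x":-0.055,"y":-0.008,"z":0,"rx":0,"ry":0,"rz":0},{"fingers":0.01,"x":-0.055,"y":-0.008,"z":0,"rx":0,"ry":0,"rz":0},{"fingers":0.01,"x":-0.05,"y":-0.008,"z":0,"rx":0,"ry":0,"rz":0},{"fingers":0.01,"x":-0.04,"y":-0.006,"z":0,"rx":0,"ry":0,"rz":0},{"fingers":0.01,"x":-0.027,"y":-0.003,"z":0,"rx":0,"ry":0,"rz":0},{"fingers":0.01,"x":0,"y":0,"z":0,"rx":0,"ry":0,"rz":3.3},{"fingers":0.01,"x":0,"y":0,"z":0,"rx":0,"ry":0,"rz":0}]' 40
python3 - <<'E'
from h import *
go(.595,-.2295,.0134,6.5)
c=r.get_calibration("wrist");p,d=r.grab_frame("wrist");cv2.imwrite("pics/w3.png",p[:,:,::-1]);np.save("w3.npy",d)
fit("pics/w3.png","w3.npy",c,zr=(.017,.035))
E
```

```text
clock: 5.5
tcp_pos: [0.5878, -0.0013, 0.2068]
orientation: [2.023, 2.403, 0.002]
contact_force: [0.4, -0.7, -1.1]
grip_width: 0.0205
gripper_force: 39.4
clock: 6.38
tcp_pos: [0.5939, -0.2291, 0.206]
orientation: [-2.092, -2.343, -0.0]
contact_force: [0.1, -0.1, -1.0]
grip_width: 0.0206
gripper_force: 39.4
t 6.375 tcp [ 0.5939 -0.2291  0.206 ] j [-0.05  0.46  0.44  1.7  -0.23  1.03  0.58] tilt -1.0
shift mm [ -0.6   1.1 192.6] closing axis 6.49 rz needed -0.01
[174.  12.] 1670 c 478.8 -85.0 wh [58.5 19.7] a 7.1 mean [480.1 -85.5  25.1] ztop 27.1
[292.  22.] 2000 c 587.2 -81.3 wh [39.8 36.7] a 6.5 mean [586.9 -81.7  25.5] ztop 27.2
[554.   6.] 154 c 818.9 -41.9 wh [ 4.6 14.9] a 42.0 mean [818.5 -41.9  22.8] ztop 27.7
[545.  39.] 579 c 819.1 -67.8 wh [10.7 34.1] a 7.6 mean [817.9 -69.5  26.2] ztop 33.3
[534.  82.] 531 c 820.1 -104.9 wh [34.2  8.4] a 89.5 mean [ 819.3 -105.7   26.4] ztop 33.3
[522. 122.] 477 c 821.7 -143.3 wh [ 8.4 33.9] a 2.0 mean [ 820.7 -143.    26.2] ztop 33.3
[181. 146.] 1161 c 491.4 -208.1 wh [33.8 49. ] a 70.9 mean [ 490.  -204.    25.4] ztop 27.1
[326. 177.] 1807 c 640.3 -221.8 wh [22.3 89.5] a 7.0 mean [ 639.4 -219.6   25.1] ztop 26.9
[511. 160.] 424 c 823.8 -180.8 wh [34.1 11. ] a 86.6 mean [ 822.2 -180.3   26. ] ztop 33.1
[501. 195.] 402 c 825.4 -218.3 wh [33.9 10.3] a 84.1 mean [ 823.8 -217.2   26.1] ztop 33.1
[492. 229.] 367 c 826.6 -256.6 wh [34.3  9.6] a 86.2 mean [ 825.5 -254.4   26.3] ztop 33.2
[478. 281.] 817 c 831.5 -320.8 wh [16.6 86.3] a 7.3 mean [ 829.1 -318.7   26.2] ztop 33.2
[ 44. 356.] 485 c 327.0 -479.3 wh [65.1  5.2] a 10.5 mean [ 327.5 -479.3   25.8] ztop 32.7
```

View pics/w3.png

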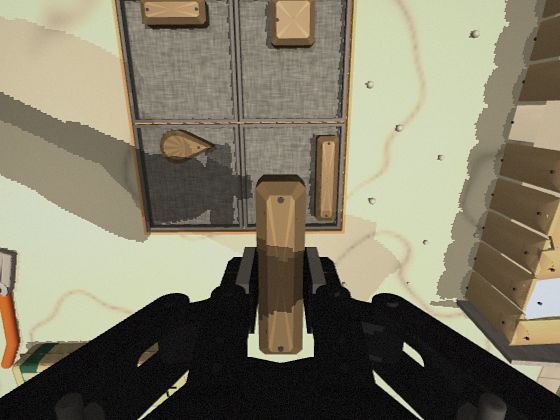

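The bar is held and centred over its bin. The long-bar sample is at pixel (326,177). Lowering now.

```bash
python3 -m jog '[{"fingers":0.01,"x":0.0015,"y":-0.001,"z":0.03,"rx":0,"ry":0,"rz":-0.5},{"fingers":0.01,"x":0,"y":0,"z":0.05,"rx":0,"ry":0,"rz":0},{"fingers":0.01,"x":0,"y":0,"z":0.05,"rx":0,"ry":0,"rz":0},{"fingers":0.01,"x":0,"y":0,"z":0.035,"rx":0,"ry":0,"rz":0},{"fingers":0.01,"x":0,"y":0,"z":0.015,"rx":0,"ry":0,"rz":0},{"fingers":0.01,"x":0,"y":0,"z":0.006,"rx":0,"ry":0,"rz":0},{"fingers":0.01,"x":0,"y":0,"z":0,"rx":0,"ry":0,"rz":0}]' 40
python3 -m jog '[{"fingers":0.01,"x":0,"y":0,"z":0.002,"rx":0,"ry":0,"rz":0},{"fingers":0.01,"x":0,"y":0,"z":0.001,"rx":0,"ry":0,"rz":0},{"fingers":0.01,"x":0,"y":0,"z":0,"rx":0,"ry":0,"rz":0}]' 40
python3 - <<'E'
from h import *
go(.5927,-.2277,.0134,7)
E
```

```text
clock: 7.3
tcp_pos: [0.5938, -0.2277, 0.0207]
orientation: [2.08, 2.352, 0.001]
contact_force: [0.5, -0.1, -1.1]
grip_width: 0.0206
gripper_force: 39.3
clock: 7.68
tcp_pos: [0.5932, -0.2276, 0.017]
orientation: [2.081, 2.353, 0.0]
contact_force: [-0.0, 0.4, -0.9]
grip_width: 0.0209
gripper_force: 39.3
t 7.675 tcp [ 0.5932 -0.2276  0.017 ] j [ 0.03  0.7   0.34  1.81 -0.34  0.69  0.68] tilt -1.0
shift mm [-0.1 -0.5  3.6] closing axis 7.0 rz needed 0.0
```

```bash
python3 -m jog '[{"fingers":0.01,"x":0,"y":0,"z":0.002,"rx":0,"ry":0,"rz":0},{"fingers":0.01,"x":0,"y":0,"z":0,"rx":0,"ry":0,"rz":0}]' 40
python3 -m jog '[{"fingers":0.01,"x":0,"y":0,"z":0.0015,"rx":0,"ry":0,"rz":0},{"fingers":0.01,"x":0,"y":0,"z":0,"rx":0,"ry":0,"rz":0}]' 40
```

```text
clock: 7.92
tcp_pos: [0.5929, -0.2275, 0.0145]
orientation: [-2.081, -2.353, 0.0]
contact_force: [-0.1, -0.3, -1.9]
grip_width: 0.0206
gripper_force: 39.3
clock: 8.18
tcp_pos: [0.5931, -0.2276, 0.0134]
orientation: [2.082, 2.353, 0.0]
contact_force: [-0.3, -0.3, 1.8]
grip_width: 0.0205
gripper_force: 39.7
```

```bash
python3 -m jog '[{"fingers":0.035,"x":0,"y":0,"z":0,"rx":0,"ry":0,"rz":0},{"fingers":0.035,"x":0,"y":0,"z":0,"rx":0,"ry":0,"rz":0},{"fingers":0.035,"x":0,"y":0,"z":-0.01,"rx":0,"ry":0,"rz":0},{"fingers":0.035,"x":0,"y":0,"z":-0.03,"rx":0,"ry":0,"rz":0},{"fingers":0.035,"x":0,"y":0,"z":-0.05,"rx":0,"ry":0,"rz":0},{"fingers":0.05,"x":0.02,"y":-0.01,"z":-0.05,"rx":0,"ry":0,"rz":0},{"fingers":0.05,"x":0.05,"y":-0.019,"z":-0.04,"rx":0,"ry":0,"rz":0},{"fingers":0.05,"x":0.055,"y":-0.021,"z":0,"rx":0,"ry":0,"rz":0}]' 40
python3 - <<'E'
from h import *
c=r.get_calibration("wrist");p,d=r.grab_frame("wrist");cv2.imwrite("pics/w4.png",p[:,:,::-1]);np.save("w4.npy",d)
c=r.get_calibration("top");p,d=r.grab_frame("top");cv2.imwrite("pics/t4.png",cv2.resize(p[140:250,230:350,::-1],None,fx=4,fy=4));np.save("t4.npy",d)
fit("pics/t4.png","t4.npy",c,zr=(.017,.035))
E
python3 -m jog '[{"fingers":0.05,"x":0.055,"y":-0.02,"z":0,"rx":0,"ry":0,"rz":0},{"fingers":0.05,"x":0.055,"y":-0.02,"z":0,"rx":0,"ry":0,"rz":0},{"fingers":0.05,"x":0.05,"y":-0.02,"z":0,"rx":0,"ry":0,"rz":0},{"fingers":0.05,"x":0.043,"y":-0.015,"z":0,"rx":0,"ry":0,"rz":0},{"fingers":0.05,"x":0,"y":0,"z":0,"rx":0,"ry":0,"rz":10},{"fingers":0.05,"x":0,"y":0,"z":0,"rx":0,"ry":0,"rz":10.5},{"fingers":0.05,"x":0,"y":0,"z":0,"rx":0,"ry":0,"rz":10.5},{"fingers":0.05,"x":0,"y":0,"z":0,"rx":0,"ry":0,"rz":10.5}]' 40
python3 -m jog '[{"fingers":0.05,"x":0,"y":0,"z":0,"rx":0,"ry":0,"rz":10.5},{"fingers":0.05,"x":0,"y":0,"z":0,"rx":0,"ry":0,"rz":10.5},{"fingers":0.05,"x":0,"y":0,"z":0,"rx":0,"ry":0,"rz":10},{"fingers":0.05,"x":0,"y":0,"z":0,"rx":0,"ry":0,"rz":10},{"fingers":0.05,"x":0,"y":0,"z":0,"rx":0,"ry":0,"rz":0}]' 40
python3 - <<'E'
from h import *
go(.4287,.0827,.003,104.3)
c=r.get_calibration("wrist");p,d=r.grab_frame("wrist");cv2.imwrite("pics/w5.png",p[:,:,::-1]);np.save("w5.npy",d)
print("wrist");X,l=fit("pics/w5.png","w5.npy",c)
E
```

```text
clock: 9.18
tcp_pos: [0.5315, -0.1128, 0.1944]
orientation: [2.08, 2.346, 0.007]
contact_force: [0.8, 1.3, -0.7]
grip_width: 0.0501
gripper_force: 0.0
[183. 137.] 559 c 713.6 121.8 wh [ 36.8 130. ] a 14.8 mean [713.  121.6  23.5] ztop 26.9
[ 19. 168.] 150 c 608.6 566.3 wh [ 35.5 147.3] a 81.8 mean [617.3 562.2  27.9] ztop 33.6
[306. 163.] 258 c 643.4 -223.3 wh [26.4 90.1] a 6.9 mean [ 641.7 -223.5   24.3] ztop 27.7
[ 97. 179.] 141 c 588.1 351.5 wh [39.6 37.9] a 32.8 mean [589.3 352.5  19.8] ztop 22.6
[309. 180.] 260 c 593.7 -231.3 wh [23.6 89.8] a 6.6 mean [ 592.8 -230.7   24.8] ztop 28.7
[397. 245.] 176 c 417.6 -469.4 wh [244.1  12.8] a 10.4 mean [ 414.6 -470.1   26.3] ztop 32.9
[300. 217.] 149 c 494.8 -207.5 wh [50.1 30.3] a 1.7 mean [ 490.  -206.7   25.1] ztop 28.6
[145. 234.] 154 c 439.0 217.4 wh [20.6 80.4] a 19.5 mean [440.3 213.9  20. ] ztop 22.5
[459. 262.] 150 c 371.9 -641.3 wh [43.4 33.3] a 0.0 mean [ 368.3 -640.9   22.1] ztop 25.1
[234. 385.] 384 c 46.8 -38.5 wh [153.1  90.8] a 53.3 mean [ 49.5 -36.1  24.7] ztop 32.1
[479. 410.] 124 c -13.1 -667.4 wh [  4.2 149.3] a 6.4 me
[... 505 characters left out ...]
99.  25.] 1788 c 573.5 98.9 wh [39.5 39. ] a 20.8 mean [572.7  99.   19.2] ztop 21.0
[492.  63.] 4123 c 590.2 -109.8 wh [106.5 112.9] a 7.0 mean [586.3 -78.   20.3] ztop 26.5
[83. 49.] 585 c 505.7 285.3 wh [16.5 25.6] a 86.6 mean [505.9 284.2  14.3] ztop 16.5
[228.  85.] 233 c 508.1 150.6 wh [16.2 16.8] a 61.4 mean [508.6 150.6  12.4] ztop 14.8
[ 14. 100.] 992 c 443.5 343.1 wh [33.9 23.8] a 0.2 mean [444.6 341.8  18.3] ztop 21.1
[490. 185.] 4863 c 485.5 -144.9 wh [106.2 158. ] a 6.8 mean [ 481.4 -127.7   18.2] ztop 25.9
[149. 139.] 1870 c 438.4 219.8 wh [22.  90.2] a 18.5 mean [440.9 213.5  19.3] ztop 21.1
[277. 183.] 1206 c 428.6 81.8 wh [58.3 21.5] a 13.8 mean [430.2  82.4  19.2] ztop 21.0
```

View pics/t4.png

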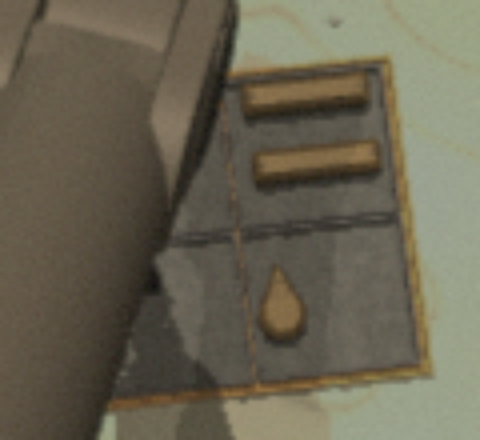

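The long bar lies flat next to its sample: long-bar sample at crop (305,95), placed bar at (315,162). Short bar next.

```bash
python3 -m jog '[{"fingers":0.05,"x":-0.0015,"y":-0.003,"z":0.03,"rx":0,"ry":0,"rz":0.4},{"fingers":0.05,"x":0,"y":0,"z":0.05,"rx":0,"ry":0,"rz":0},{"fingers":0.05,"x":0,"y":0,"z":0.04,"rx":0,"ry":0,"rz":0},{"fingers":0.05,"x":0,"y":0,"z":0.04,"rx":0,"ry":0,"rz":0},{"fingers":0.05,"x":0,"y":0,"z":0.02,"rx":0,"ry":0,"rz":0},{"fingers":0.05,"x":0,"y":0,"z":0,"rx":0,"ry":0,"rz":0},{"fingers":0.05,"x":0,"y":0,"z":0,"rx":0,"ry":0,"rz":0}]' 40
python3 - <<'E'
from h import *
go(.4286,.082,.0065,104)
E
```

```text
clock: 11.82
tcp_pos: [0.4291, 0.0823, 0.0113]
orientation: [-3.117, -0.387, -0.002]
contact_force: [0.8, -0.4, 0.0]
grip_width: 0.0499
gripper_force: 0.0
t 11.825 tcp [0.4291 0.0823 0.0113] j [-0.6   0.49  0.33  2.28 -0.38  0.42 -1.28] tilt -1.0
shift mm [-0.6  0.1  4.8] closing axis -75.84 rz needed 0.16
```

Close, lift, then travel to bin_short_bar.

```bash
python3 -m jog '[{"fingers":0.05,"x":0,"y":0,"z":0.005,"rx":0,"ry":0,"rz":0},{"fingers":0.05,"x":0,"y":0,"z":0,"rx":0,"ry":0,"rz":0},{"fingers":0.01,"x":0,"y":0,"z":0,"rx":0,"ry":0,"rz":0},{"fingers":0.01,"x":0,"y":0,"z":0,"rx":0,"ry":0,"rz":0},{"fingers":0.01,"x":0,"y":0,"z":0,"rx":0,"ry":0,"rz":0},{"fingers":0.01,"x":0,"y":0,"z":0,"rx":0,"ry":0,"rz":0}]' 40
python3 -m jog '[{"fingers":0.01,"x":0,"y":0,"z":-0.01,"rx":0,"ry":0,"rz":0},{"fingers":0.01,"x":0,"y":0,"z":-0.04,"rx":0,"ry":0,"rz":0},{"fingers":0.01,"x":0,"y":0,"z":-0.04,"rx":0,"ry":0,"rz":0},{"fingers":0.01,"x":0,"y":0,"z":-0.03,"rx":0,"ry":0,"rz":7},{"fingers":0.01,"x":0,"y":0,"z":0,"rx":0,"ry":0,"rz":0}]' 40
python3 - <<'E'
from h import *
# sample short (479.5,-85.?) from w5 region: use 4 mm either way; bin from long bin pitch
s=np.array([479.5,-84.8]);ax=np.array([.9925,.122]);ay=np.array([-.122,.9925])
cs=s-41*ay;print("bin short centre",cs, "target",cs-13*ay)
t=(cs-13*ay)/1000;go(t[0],t[1],.1,97)
E
```

```text
clock: 12.58
tcp_pos: [0.4286, 0.0824, 0.006]
orientation: [-3.117, -0.385, -0.001]
contact_force: [-0.2, 0.4, 4.7]
grip_width: 0.0206
gripper_force: 39.2
clock: 13.2
tcp_pos: [0.4297, 0.0829, 0.1278]
orientation: [-3.133, -0.194, -0.007]
contact_force: [-0.2, -0.1, -1.0]
grip_width: 0.021
gripper_force: 39.5
bin short centre [ 484.502  -125.4925] target [ 486.088 -138.395]
t 13.2 tcp [0.4297 0.0829 0.1278] j [-0.81  0.26  0.55  2.23 -0.21  0.7  -1.56] tilt -0.99999
shift mm [ 28.5 226.6  27.4] closing axis -82.91 rz needed 0.09
```

```bash
python3 -m jog '[{"fingers":0.01,"x":0.004,"y":0.03,"z":0,"rx":0,"ry":0,"rz":0},{"fingers":0.01,"x":0.006,"y":0.05,"z":0,"rx":0,"ry":0,"rz":0},{"fingers":0.01,"x":0.006,"y":0.055,"z":0,"rx":0,"ry":0,"rz":0},{"fingers":0.01,"x":0.006,"y":0.05,"z":0,"rx":0,"ry":0,"rz":0},{"fingers":0.01,"x":0.0065,"y":0.0415,"z":0,"rx":0,"ry":0,"rz":0},{"fingers":0.01,"x":0,"y":0,"z":0,"rx":0,"ry":0,"rz":0},{"fingers":0.01,"x":0,"y":0,"z":0,"rx":0,"ry":0,"rz":0}]' 40
python3 - <<'E'
from h import *
go(.486,-.1384,.0123,97)
c=r.get_calibration("wrist");p,d=r.grab_frame("wrist");cv2.imwrite("pics/w6.png",p[:,:,::-1]);np.save("w6.npy",d)
X,l=fit("pics/w6.png","w6.npy",c,zr=(.018,.03))
E
```

```text
clock: 14.08
tcp_pos: [0.4838, -0.1384, 0.1247]
orientation: [-3.135, -0.196, 0.003]
contact_force: [-0.5, 0.3, -1.7]
grip_width: 0.021
gripper_force: 39.5
t 14.075 tcp [ 0.4838 -0.1384  0.1247] j [-0.32  0.38  0.58  2.09 -0.3   0.76 -0.99] tilt -1.0
shift mm [  2.4   0.4 112.4] closing axis -82.86 rz needed 0.14
[431.   7.] 2038 c 632.7 -222.8 wh [ 8.7 90.2] a 6.4 mean [ 632.1 -221.9   24.1] ztop 26.5
[215.  52.] 3583 c 586.8 -79.4 wh [40.3 40.5] a 7.0 mean [586.7 -80.2  25.4] ztop 27.1
[425.  73.] 4174 c 591.8 -229.5 wh [22.  90.7] a 6.9 mean [ 591.5 -228.    25.2] ztop 26.9
[211. 199.] 1973 c 478.5 -83.5 wh [58.1 22.3] a 6.9 mean [480.5 -84.2  25. ] ztop 26.9
[363. 205.] 1774 c 490.1 -201.5 wh [49.3 33.5] a 33.1 mean [ 490.4 -203.6   25.2] ztop 26.9
```

View pics/w6.png

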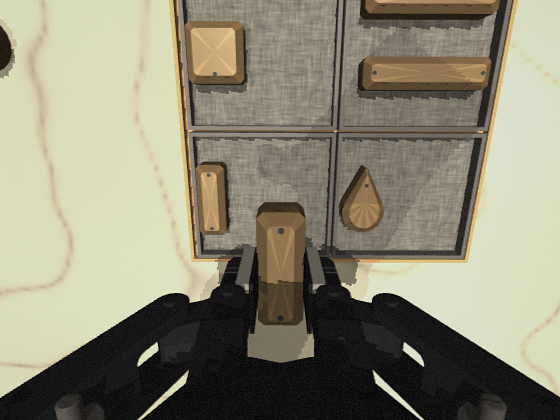

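The short bar is held over bin_short_bar: sample at (211,199), held bar at (281,262). Lowering.

```bash
python3 -m jog '[{"fingers":0.01,"x":0.0015,"y":0,"z":0.03,"rx":0,"ry":0,"rz":0},{"fingers":0.01,"x":0,"y":0,"z":0.04,"rx":0,"ry":0,"rz":0},{"fingers":0.01,"x":0,"y":0,"z":0.025,"rx":0,"ry":0,"rz":0},{"fingers":0.01,"x":0,"y":0,"z":0.01,"rx":0,"ry":0,"rz":0},{"fingers":0.01,"x":0,"y":0,"z":0.002,"rx":0,"ry":0,"rz":0},{"fingers":0.01,"x":0,"y":0,"z":0,"rx":0,"ry":0,"rz":0}]' 40
python3 -m jog '[{"fingers":0.01,"x":0,"y":0,"z":0.002,"rx":0,"ry":0,"rz":0},{"fingers":0.01,"x":0,"y":0,"z":0,"rx":0,"ry":0,"rz":0}]' 40
```

```text
clock: 14.88
tcp_pos: [0.4868, -0.1386, 0.0193]
orientation: [3.135, 0.195, 0.002]
contact_force: [0.4, 0.3, 0.5]
grip_width: 0.0206
gripper_force: 39.5
clock: 15.12
tcp_pos: [0.4864, -0.1388, 0.017]
orientation: [-3.136, -0.195, -0.001]
contact_force: [0.2, -0.5, -0.0]
grip_width: 0.0204
gripper_force: 39.5
```

```bash
python3 -m jog '[{"fingers":0.01,"x":0,"y":0,"z":0.002,"rx":0,"ry":0,"rz":0},{"fingers":0.01,"x":0,"y":0,"z":0.001,"rx":0,"ry":0,"rz":0},{"fingers":0.01,"x":0,"y":0,"z":0,"rx":0,"ry":0,"rz":0}]' 40
python3 -m jog '[{"fingers":0.01,"x":0,"y":0,"z":0.0015,"rx":0,"ry":0,"rz":0},{"fingers":0.01,"x":0,"y":0,"z":0,"rx":0,"ry":0,"rz":0}]' 40
```

```text
clock: 15.5
tcp_pos: [0.4861, -0.1388, 0.0135]
orientation: [-3.135, -0.194, 0.0]
contact_force: [0.4, 0.2, -0.9]
grip_width: 0.0207
gripper_force: 39.5
clock: 15.75
tcp_pos: [0.4862, -0.1388, 0.0121]
orientation: [-3.136, -0.194, -0.0]
contact_force: [0.7, 0.4, -0.5]
grip_width: 0.0207
gripper_force: 39.6
```

```bash
python3 -m jog '[{"fingers":0.01,"x":0,"y":0,"z":0.001,"rx":0,"ry":0,"rz":0},{"fingers":0.035,"x":0,"y":0,"z":0,"rx":0,"ry":0,"rz":0},{"fingers":0.035,"x":0,"y":0,"z":0,"rx":0,"ry":0,"rz":0},{"fingers":0.035,"x":0,"y":0,"z":-0.01,"rx":0,"ry":0,"rz":0},{"fingers":0.035,"x":0,"y":0,"z":-0.04,"rx":0,"ry":0,"rz":0},{"fingers":0.07,"x":0,"y":0,"z":-0.05,"rx":0,"ry":0,"rz":0},{"fingers":0.07,"x":0.01,"y":-0.03,"z":-0.04,"rx":0,"ry":0,"rz":0},{"fingers":0.07,"x":0.018,"y":-0.053,"z":-0.02,"rx":0,"ry":0,"rz":0}]' 40
python3 -m jog '[{"fingers":0.07,"x":0.019,"y":-0.056,"z":0,"rx":0,"ry":0,"rz":0},{"fingers":0.07,"x":0.019,"y":-0.056,"z":0,"rx":0,"ry":0,"rz":0},{"fingers":0.07,"x":0.019,"y":-0.056,"z":0,"rx":0,"ry":0,"rz":0},{"fingers":0.07,"x":0.019,"y":-0.056,"z":0,"rx":0,"ry":0,"rz":0},{"fingers":0.07,"x":0.019,"y":-0.056,"z":0,"rx":0,"ry":0,"rz":0},{"fingers":0.07,"x":0.019,"y":-0.056,"z":0,"rx":0,"ry":0,"rz":0},{"fingers":0.07,"x":0.015,"y":-0.045,"z":0,"rx":0,"ry":0,"rz":0},{"fingers":0.07,"x":0.006,"y":-0.015,"z":0,"rx":0,"ry":0,"rz":-7}]' 40
python3 -m jog '[{"fingers":0.07,"x":0,"y":0,"z":0,"rx":0,"ry":0,"rz":-10},{"fingers":0.07,"x":0,"y":0,"z":0,"rx":0,"ry":0,"rz":-9.5},{"fingers":0.07,"x":0,"y":0,"z":0,"rx":0,"ry":0,"rz":0},{"fingers":0.07,"x":0,"y":0,"z":0,"rx":0,"ry":0,"rz":0}]' 40
python3 - <<'E'
from h import *
go(.5888,.3539,.006,33.5+90)
c=r.get_calibration("wrist");p,d=r.grab_frame("wrist");cv2.imwrite("pics/w7.png",p[:,:,::-1]);np.save("w7.npy",d)
X,l=fit("pics/w7.png","w7.npy",c)
p,d=r.grab_frame("top");cv2.imwrite("pics/t7.png",p[:,:,::-1]);np.save("t7.npy",d);print("top");fit("pics/t7.png","t7.npy",r.get_calibration("top"),zr=(.018,.035))
E
```

```text
clock: 16.75
tcp_pos: [0.5046, -0.0543, 0.1741]
orientation: [3.136, 0.186, 0.006]
contact_force: [1.0, 0.5, -0.2]
grip_width: 0.0699
gripper_force: 0.0
clock: 17.75
tcp_pos: [0.5877, 0.3613, 0.171]
orientation: [-3.116, -0.398, 0.0]
contact_force: [0.1, -0.7, -0.3]
grip_width: 0.0698
gripper_force: 0.0
clock: 18.25
tcp_pos: [0.5887, 0.3565, 0.1714]
orientation: [3.009, 0.903, 0.0]
contact_force: [-0.4, 0.5, 0.4]
grip_width: 0.07
gripper_force: 0.0
t 18.25 tcp [0.5887 0.3565 0.1714] j [-0.9   0.58  0.39  1.6  -0.25  1.02 -1.42] tilt -1.0
shift mm [ -1.4   2.2 165.4] closing axis -56.59 rz needed -0.09
[79. 38.] 930 c 590.0 573.1 wh [ 39.5 125.8] a 83.5 mean [603.5 564.7  23.4] ztop 29.2
[478.   6.] 243 c 801.7 307.0 wh [ 4.  24.6] a 14.7 mean [801.7 307.   22.1] ztop 28.3
[523.  38.] 1043 c 807.1 250.1 wh [12.4 83.7] a 1.9 mean [805.4 259.2  21.4] ztop 28.3
[ 82. 160.] 640 c 509.5 523.8 wh [58.4  4.5] a 22.4 mean [509.9 523.8  21.3] ztop 28.4
[283. 187.] 1717 c 588.8 354.0 wh [40.2 39.9] a 33.1 mean [590.1 354.8  19.3] ztop 21.0
[523. 203.] 2817 c 706.3 147.9 wh [34.  82.7] a 14.8 me
[... 751 characters left out ...]
8 c 593.5 -231.3 wh [23.1 89.8] a 6.1 mean [ 592.9 -230.9   24.8] ztop 28.7
[396. 238.] 193 c 432.1 -470.0 wh [272.   12.3] a 8.9 mean [ 433.  -467.7   26.8] ztop 33.5
[300. 217.] 153 c 494.6 -208.0 wh [30.5 50.7] a 89.4 mean [ 489.7 -206.7   24.9] ztop 28.8
[276. 217.] 166 c 487.9 -141.0 wh [57.8 21.6] a 7.0 mean [ 487.6 -141.1   25.1] ztop 28.6
[256. 220.] 169 c 480.0 -84.7 wh [56.4 24.7] a 1.4 mean [479.2 -85.5  24.9] ztop 28.2
[147. 233.] 130 c 442.1 209.3 wh [20.8 67.5] a 18.2 mean [442.1 208.9  20.4] ztop 22.6
[459. 262.] 153 c 371.1 -638.9 wh [47.8 32.5] a 24.0 mean [ 369.1 -641.1   22.3] ztop 25.4
[230. 384.] 368 c 55.9 -23.4 wh [178.   87.8] a 57.0 mean [ 52.1 -25.7  25.4] ztop 32.2
```

The short bar is placed flat. Descending on the square.

```bash
python3 -m jog '[{"fingers":0.07,"x":-0.0015,"y":0.002,"z":0.03,"rx":0,"ry":0,"rz":0},{"fingers":0.07,"x":0,"y":0,"z":0.05,"rx":0,"ry":0,"rz":0},{"fingers":0.07,"x":0,"y":0,"z":0.04,"rx":0,"ry":0,"rz":0},{"fingers":0.07,"x":0,"y":0,"z":0.03,"rx":0,"ry":0,"rz":0},{"fingers":0.07,"x":0,"y":0,"z":0.015,"rx":0,"ry":0,"rz":0},{"fingers":0.07,"x":0,"y":0,"z":0.002,"rx":0,"ry":0,"rz":0},{"fingers":0.07,"x":0,"y":0,"z":0,"rx":0,"ry":0,"rz":0}]' 40
python3 -m jog '[{"fingers":0.02,"x":0,"y":0,"z":0,"rx":0,"ry":0,"rz":0},{"fingers":0.02,"x":0,"y":0,"z":0,"rx":0,"ry":0,"rz":0},{"fingers":0.02,"x":0,"y":0,"z":0,"rx":0,"ry":0,"rz":0},{"fingers":0.02,"x":0,"y":0,"z":0,"rx":0,"ry":0,"rz":0},{"fingers":0.02,"x":0,"y":0,"z":0,"rx":0,"ry":0,"rz":0}]' 40
```

```text
clock: 19.23
tcp_pos: [0.5895, 0.3546, 0.0053]
orientation: [-3.007, -0.907, -0.003]
contact_force: [-0.2, -0.0, 0.4]
grip_width: 0.07
gripper_force: 0.0
clock: 19.85
tcp_pos: [0.5894, 0.3547, 0.0055]
orientation: [-3.007, -0.908, -0.003]
contact_force: [-1.4, -0.2, 6.4]
grip_width: 0.0387
gripper_force: 41.4
```

```bash
python3 -m jog '[{"fingers":0.02,"x":0,"y":0,"z":-0.01,"rx":0,"ry":0,"rz":0},{"fingers":0.02,"x":0,"y":0,"z":-0.04,"rx":0,"ry":0,"rz":0},{"fingers":0.02,"x":0,"y":0,"z":-0.05,"rx":0,"ry":0,"rz":0},{"fingers":0.02,"x":-0.015,"y":0.023,"z":-0.03,"rx":0,"ry":0,"rz":0},{"fingers":0.02,"x":-0.0295,"y":0.045,"z":0,"rx":0,"ry":0,"rz":0},{"fingers":0.02,"x":-0.0295,"y":0.045,"z":0,"rx":0,"ry":0,"rz":0},{"fingers":0.02,"x":-0.0295,"y":0.045,"z":0,"rx":0,"ry":0,"rz":0},{"fingers":0.02,"x":-0.0295,"y":0.045,"z":0,"rx":0,"ry":0,"rz":0}]' 40
python3 -m jog '[{"fingers":0.02,"x":-0.0295,"y":0.045,"z":0,"rx":0,"ry":0,"rz":0},{"fingers":0.02,"x":-0.0295,"y":0.045,"z":0,"rx":0,"ry":0,"rz":0},{"fingers":0.02,"x":-0.0295,"y":0.045,"z":0,"rx":0,"ry":0,"rz":0},{"fingers":0.02,"x":-0.0295,"y":0.045,"z":0,"rx":0,"ry":0,"rz":0},{"fingers":0.02,"x":-0.013,"y":0.022,"z":0,"rx":0,"ry":0,"rz":-8},{"fingers":0.02,"x":0,"y":0,"z":0,"rx":0,"ry":0,"rz":-10.5},{"fingers":0.02,"x":0,"y":0,"z":0,"rx":0,"ry":0,"rz":-10.5},{"fingers":0.02,"x":0,"y":0,"z":0,"rx":0,"ry":0,"rz":-10.5}]' 40
python3 -m jog '[{"fingers":0.02,"x":0,"y":0,"z":0,"rx":0,"ry":0,"rz":-10},{"fingers":0.02,"x":0,"y":0,"z":0,"rx":0,"ry":0,"rz":-8},{"fingers":0.02,"x":0,"y":0,"z":0,"rx":0,"ry":0,"rz":-6},{"fingers":0.02,"x":0,"y":0,"z":0,"rx":0,"ry":0,"rz":0},{"fingers":0.02,"x":0,"y":0,"z":0,"rx":0,"ry":0,"rz":0}]' 40
python3 - <<'E'
from h import *
go(.593,-.131,.0115,7)
c=r.get_calibration("wrist");p,d=r.grab_frame("wrist");cv2.imwrite("pics/w8.png",p[:,:,::-1]);np.save("w8.npy",d)
X,l=fit("pics/w8.png","w8.npy",c,zr=(.018,.03))
E
```

```text
clock: 20.85
tcp_pos: [0.5899, 0.1097, 0.1347]
orientation: [-3.007, -0.908, -0.001]
contact_force: [0.8, 0.3, -0.7]
grip_width: 0.039
gripper_force: 40.6
clock: 21.85
tcp_pos: [0.5925, -0.1295, 0.1345]
orientation: [2.519, 1.878, -0.0]
contact_force: [-0.4, -0.2, -0.7]
grip_width: 0.0391
gripper_force: 40.6
clock: 22.48
tcp_pos: [0.5927, -0.1293, 0.1343]
orientation: [-2.082, -2.352, 0.0]
contact_force: [-0.5, -0.8, -1.1]
grip_width: 0.0391
gripper_force: 40.6
t 22.475 tcp [ 0.5927 -0.1293  0.1343] j [-0.01  0.47  0.16  1.82 -0.09  0.85  0.32] tilt -1.0
shift mm [-1.700e+00  1.000e-01  1.228e+02] closing axis 6.97 rz needed -0.03
[144. 126.] 2245 c 478.7 -83.4 wh [58.7 22.1] a 6.9 mean [480.2 -82.9  25.1] ztop 26.9
[282. 137.] 2618 c 586.8 -79.0 wh [40.  39.4] a 6.8 mean [586.7 -78.4  25.4] ztop 27.0
[153. 196.] 1894 c 486.4 -138.9 wh [58.7 22.6] a 7.0 mean [ 487.9 -137.6   24.9] ztop 26.9
[554. 209.] 342 c 819.0 -107.4 wh [ 6.4 30.3] a 6.8 mean [ 818.7 -108.9   23.3] ztop 27.9
[544. 245.] 473 c 822.0 -142.8 wh [34.4  9.8] a 87.0 mean [ 820.8 -141.    24.1] ztop 28.8
[156. 267.] 1437 c 491.8 -207.7 wh [33.9 50.3] a 75.2 mean [ 490.7 -202.1   25. ] ztop 26.9
[531. 282.] 420 c 823.9 -180.9 wh [34.5 10.1] a 89.0 mean [ 822.2 -177.7   24.1] ztop 28.7
[318. 327.] 701 c 642.4 -242.5 wh [22. 48.] a 8.4 mean [ 641.4 -246.2   25.3] ztop 26.8
[516. 328.] 633 c 827.0 -228.1 wh [12.9 53.7] a 2.3 mean [ 824.9 -225.9   24.1] ztop 28.8
[268. 327.] 775 c 594.7 -253.2 wh [21.1 39.5] a 6.8 mean [ 594.9 -252.3   25.3] ztop 26.7
```

View pics/w8.png

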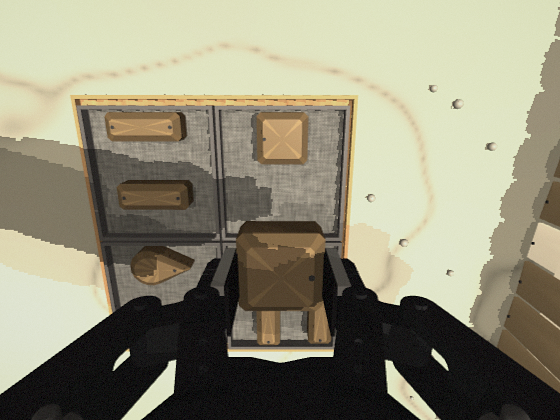

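The square is held with the short bar placed at (155,195). Square sample is at (282,137). Lowering.

```bash
python3 -m jog '[{"fingers":0.02,"x":-0.001,"y":0,"z":0.03,"rx":0,"ry":0,"rz":0},{"fingers":0.02,"x":0,"y":0,"z":0.045,"rx":0,"ry":0,"rz":0},{"fingers":0.02,"x":0,"y":0,"z":0.03,"rx":0,"ry":0,"rz":0},{"fingers":0.02,"x":0,"y":0,"z":0.01,"rx":0,"ry":0,"rz":0},{"fingers":0.02,"x":0,"y":0,"z":0.004,"rx":0,"ry":0,"rz":0},{"fingers":0.02,"x":0,"y":0,"z":0,"rx":0,"ry":0,"rz":0}]' 40
python3 -m jog '[{"fingers":0.02,"x":0,"y":0,"z":0.001,"rx":0,"ry":0,"rz":0},{"fingers":0.02,"x":0,"y":0,"z":0,"rx":0,"ry":0,"rz":0}]' 40
```

```text
clock: 23.28
tcp_pos: [0.5938, -0.1304, 0.0161]
orientation: [2.079, 2.353, 0.001]
contact_force: [0.3, 0.5, -1.2]
grip_width: 0.0388
gripper_force: 40.6
clock: 23.52
tcp_pos: [0.5934, -0.1303, 0.0148]
orientation: [2.079, 2.354, 0.001]
contact_force: [-0.3, 0.5, -0.3]
grip_width: 0.0385
gripper_force: 40.6
```

```bash
python3 -m jog '[{"fingers":0.02,"x":0,"y":0,"z":0.002,"rx":0,"ry":0,"rz":0},{"fingers":0.02,"x":0,"y":0,"z":0.001,"rx":0,"ry":0,"rz":0},{"fingers":0.02,"x":0,"y":0,"z":0,"rx":0,"ry":0,"rz":0}]' 40
python3 -m jog '[{"fingers":0.02,"x":0,"y":0,"z":0.001,"rx":0,"ry":0,"rz":0},{"fingers":0.02,"x":0,"y":0,"z":0,"rx":0,"ry":0,"rz":0}]' 40
```

```text
clock: 23.9
tcp_pos: [0.5929, -0.1302, 0.0114]
orientation: [-2.08, -2.355, -0.0]
contact_force: [-2.2, 0.5, 4.4]
grip_width: 0.0386
gripper_force: 41.1
clock: 24.15
tcp_pos: [0.593, -0.1302, 0.0114]
orientation: [-2.08, -2.354, -0.0]
contact_force: [-4.2, 1.1, 13.7]
grip_width: 0.0387
gripper_force: 42.2
```

```bash
python3 -m jog '[{"fingers":0.055,"x":0,"y":0,"z":-0.001,"rx":0,"ry":0,"rz":0},{"fingers":0.055,"x":0,"y":0,"z":0,"rx":0,"ry":0,"rz":0},{"fingers":0.055,"x":0,"y":0,"z":-0.01,"rx":0,"ry":0,"rz":0},{"fingers":0.055,"x":0,"y":0,"z":-0.04,"rx":0,"ry":0,"rz":0},{"fingers":0.055,"x":0,"y":0,"z":-0.05,"rx":0,"ry":0,"rz":0},{"fingers":0.06,"x":0.02,"y":-0.006,"z":-0.04,"rx":0,"ry":0,"rz":0},{"fingers":0.06,"x":0.05,"y":-0.01,"z":-0.02,"rx":0,"ry":0,"rz":0},{"fingers":0.06,"x":0.055,"y":-0.011,"z":0,"rx":0,"ry":0,"rz":0}]' 40
python3 -m jog '[{"fingers":0.06,"x":0.055,"y":-0.011,"z":0,"rx":0,"ry":0,"rz":0},{"fingers":0.06,"x":0.055,"y":-0.011,"z":0,"rx":0,"ry":0,"rz":0},{"fingers":0.06,"x":0.055,"y":-0.011,"z":0,"rx":0,"ry":0,"rz":0},{"fingers":0.06,"x":0.055,"y":-0.011,"z":0,"rx":0,"ry":0,"rz":0},{"fingers":0.06,"x":0.055,"y":-0.011,"z":0,"rx":0,"ry":0,"rz":0},{"fingers":0.06,"x":0.044,"y":-0.006,"z":0,"rx":0,"ry":0,"rz":0},{"fingers":0.06,"x":0,"y":0,"z":0,"rx":0,"ry":0,"rz":0},{"fingers":0.06,"x":0,"y":0,"z":0,"rx":0,"ry":0,"rz":0}]' 40
python3 - <<'E'
from h import *
go(.445,.35,.006,7.8)
c=r.get_calibration("wrist");p,d=r.grab_frame("wrist");cv2.imwrite("pics/w9.png",p[:,:,::-1]);np.save("w9.npy",d)
X,l=fit("pics/w9.png","w9.npy",c)
i,dist=min(((k,np.hypot(*(X[l==k][:,:2].mean(0)-[.444,.353]))) for k in range(1,l.max()+1) if (l==k).sum()>300),key=lambda q:q[1])
v,u=np.where(l==i);P=X[l==i][:,:2]*1000
hull=cv2.convexHull(P.astype(np.float32))[:,0]
m=P.mean(0);f=np.argmax(np.hypot(*(hull-m).T));tip=hull[f];print("tip",tip,"mean",m)
# fit drop shape: bulb r17 + tangent hull to tip at 36 mm
from scipy.optimize import least_squares
t=np.linspace(0,2*np.pi,181)
S=np.r_[np.c_[17*np.cos(t)-9.5,17*np.sin(t)],[[26.5,0]]].astype(np.float32);S=cv2.convexHull(S)[:,0]
def cost(q):
    ca,sa=np.cos(q[2]),np.sin(q[2]);Q=(hull-q[:2])@np.array([[ca,-sa],[sa,ca]])
    return [cv2.pointPolygonTest(S.reshape(-1,1,2),(float(a),float(b)),True) for a,b in Q]
th=np.arctan2(*(tip-m)[::-1])
s=least_squares(cost,[*(m+4*np.array([np.cos(th),np.sin(th)])),th],loss="soft_l1",diff_step=1e-3);q=s.x
print("drop origin",q[:2],"dir deg",np.degrees(q[2]),"rms",np.sqrt(np.mean(np.square(cost(q)))),"bulb",q[:2]-9.5*np.array([np.cos(q[2]),np.sin(q[2])]))
E
```

```text
clock: 25.15
tcp_pos: [0.5518, -0.009, 0.1738]
orientation: [2.08, 2.35, 0.006]
contact_force: [0.2, 1.0, -0.1]
grip_width: 0.0599
gripper_force: 0.0
clock: 26.15
tcp_pos: [0.451, 0.2988, 0.1713]
orientation: [2.08, 2.354, -0.0]
contact_force: [0.3, -1.3, -0.1]
grip_width: 0.0598
gripper_force: 0.0
t 26.15 tcp [0.451  0.2988 0.1713] j [-0.7   0.33  0.    1.94 -0.    0.88 -0.58] tilt -1.0
shift mm [ 51.7   0.3 165.3] closing axis 7.08 rz needed -0.72
[119.  40.] 3149 c 300.2 407.2 wh [63.4 62.3] a 5.8 mean [300.5 408.4  18.1] ztop 20.0
[280. 128.] 1420 c 439.6 355.2 wh [33.4 48.3] a 35.0 mean [443.  354.4  19.5] ztop 21.0
[335. 206.] 415 c 505.6 286.0 wh [16.3 26.1] a 89.1 mean [505.  286.8  14.1] ztop 16.2
[261. 262.] 1540 c 438.5 220.4 wh [22.3 90.5] a 18.4 mean [439.8 219.2  18.9] ztop 20.9
[499. 321.] 519 c 706.1 180.4 wh [18.9 42.2] a 58.2 mean [701.1 181.9  21.1] ztop 24.7
[317. 320.] 127 c 508.6 151.9 wh [14.6 14.7] a 7.6 mean [508.3 153.   12.3] ztop 14.4
tip [439.86658 383.93036] mean [442.97311206 354.3930352 ]
drop origin [442.27412778 358.62945836] dir deg 97.95445794773568 rms 0.27555940056484607 bulb [443.58879415 349.22086376]
```

View pics/w9.png

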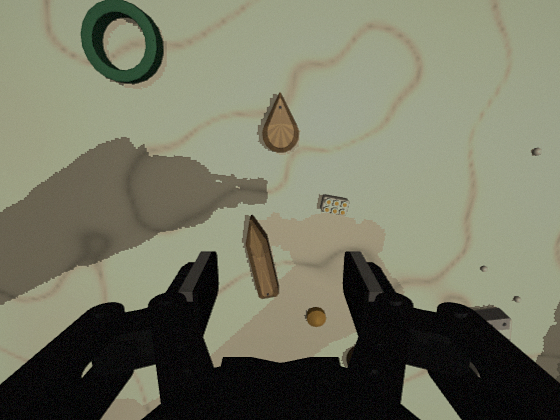

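The view shows the drop at (280,128), tip up, and the undisturbed pointed bar at (261,262). Grip the drop across its bulb.

```bash
python3 -m jog '[{"fingers":0.06,"x":0.025,"y":-0.001,"z":0.03,"rx":0,"ry":0,"rz":-0.9},{"fingers":0.06,"x":0.026,"y":0,"z":0.04,"rx":0,"ry":0,"rz":0},{"fingers":0.06,"x":0,"y":0,"z":0.03,"rx":0,"ry":0,"rz":0},{"fingers":0.06,"x":0,"y":0,"z":0,"rx":0,"ry":0,"rz":0},{"fingers":0.06,"x":0,"y":0,"z":0,"rx":0,"ry":0,"rz":0}]' 40
python3 - <<'E'
from h import *
go(.4436,.3492,.0055,8)
E
```

```text
clock: 26.82
tcp_pos: [0.4443, 0.349, 0.0722]
orientation: [2.063, 2.368, 0.002]
contact_force: [-0.1, 0.8, 0.4]
grip_width: 0.0598
gripper_force: 0.0
t 26.825 tcp [0.4443 0.349  0.0722] j [-0.77  0.5  -0.01  1.95  0.01  0.69 -0.65] tilt -1.0
shift mm [ 0.2 -0.8 66.7] closing axis 7.87 rz needed -0.13
```

```bash
python3 -m jog '[{"fingers":0.06,"x":0,"y":-0.0005,"z":0.03,"rx":0,"ry":0,"rz":0},{"fingers":0.06,"x":0,"y":0,"z":0.025,"rx":0,"ry":0,"rz":0},{"fingers":0.06,"x":0,"y":0,"z":0.012,"rx":0,"ry":0,"rz":0},{"fingers":0.06,"x":0,"y":0,"z":0,"rx":0,"ry":0,"rz":0},{"fingers":0.02,"x":0,"y":0,"z":0,"rx":0,"ry":0,"rz":0},{"fingers":0.02,"x":0,"y":0,"z":0,"rx":0,"ry":0,"rz":0},{"fingers":0.02,"x":0,"y":0,"z":0,"rx":0,"ry":0,"rz":0},{"fingers":0.02,"x":0,"y":0,"z":0,"rx":0,"ry":0,"rz":0}]' 40
python3 -m jog '[{"fingers":0.02,"x":0,"y":0,"z":-0.004,"rx":0,"ry":0,"rz":0},{"fingers":0.02,"x":0,"y":0,"z":-0.004,"rx":0,"ry":0,"rz":0},{"fingers":0.02,"x":0,"y":0,"z":0,"rx":0,"ry":0,"rz":0}]' 40
```

```text
clock: 27.82
tcp_pos: [0.4433, 0.3504, 0.0056]
orientation: [2.061, 2.371, 0.003]
contact_force: [-0.4, -0.6, 5.7]
grip_width: 0.0316
gripper_force: 39.3
clock: 28.2
tcp_pos: [0.4428, 0.3501, 0.0127]
orientation: [2.061, 2.371, 0.002]
contact_force: [0.6, 0.3, 0.1]
grip_width: 0.0316
gripper_force: 39.7
```

```bash
python3 -m jog '[{"fingers":0.02,"x":0,"y":0,"z":-0.03,"rx":0,"ry":0,"rz":0},{"fingers":0.02,"x":0,"y":0,"z":-0.05,"rx":0,"ry":0,"rz":0},{"fingers":0.02,"x":-0.02,"y":-0.001,"z":-0.04,"rx":0,"ry":0,"rz":0},{"fingers":0.02,"x":-0.045,"y":-0.0025,"z":-0.01,"rx":0,"ry":0,"rz":0},{"fingers":0.02,"x":-0.055,"y":-0.0025,"z":0,"rx":0,"ry":0,"rz":0},{"fingers":0.02,"x":-0.055,"y":-0.0025,"z":0,"rx":0,"ry":0,"rz":0},{"fingers":0.02,"x":-0.055,"y":-0.0025,"z":0,"rx":0,"ry":0,"rz":0},{"fingers":0.02,"x":-0.055,"y":-0.0025,"z":0,"rx":0,"ry":0,"rz":0}]' 40
python3 -m jog '[{"fingers":0.02,"x":-0.055,"y":-0.0025,"z":0,"rx":0,"ry":0,"rz":0},{"fingers":0.02,"x":-0.055,"y":-0.0025,"z":0,"rx":0,"ry":0,"rz":0},{"fingers":0.02,"x":-0.055,"y":-0.0025,"z":0,"rx":0,"ry":0,"rz":0},{"fingers":0.02,"x":-0.055,"y":-0.0025,"z":0,"rx":0,"ry":0,"rz":0},{"fingers":0.02,"x":-0.05,"y":-0.0025,"z":0,"rx":0,"ry":0,"rz":0},{"fingers":0.02,"x":-0.04,"y":-0.002,"z":0,"rx":0,"ry":0,"rz":0},{"fingers":0.02,"x":-0.025,"y":-0.001,"z":0,"rx":0,"ry":0,"rz":0.9},{"fingers":0.02,"x":0,"y":0,"z":0,"rx":0,"ry":0,"rz":0}]' 40
python3 -m jog '[{"fingers":0.02,"x":0,"y":0,"z":0,"rx":0,"ry":0,"rz":0}]' 40
python3 - <<'E'
from h import *
go(.501,-.268,.012,7)
c=r.get_calibration("wrist");p,d=r.grab_frame("wrist");cv2.imwrite("pics/w10.png",p[:,:,::-1]);np.save("w10.npy",d)
X,l=fit("pics/w10.png","w10.npy",c,zr=(.018,.03))
E
```

```text
clock: 29.2
tcp_pos: [0.4687, 0.064, 0.1422]
orientation: [2.061, 2.371, 0.001]
contact_force: [1.4, 0.3, 0.1]
grip_width: 0.0316
gripper_force: 39.9
clock: 30.2
tcp_pos: [0.4998, -0.2697, 0.142]
orientation: [2.083, 2.351, -0.001]
contact_force: [-0.4, -0.1, -0.6]
grip_width: 0.0317
gripper_force: 39.9
clock: 30.32
tcp_pos: [0.5002, -0.2664, 0.1418]
orientation: [-2.077, -2.355, -0.001]
contact_force: [0.0, 0.4, -1.2]
grip_width: 0.0314
gripper_force: 39.9
t 30.325 tcp [ 0.5002 -0.2664  0.1418] j [ 0.21  0.41  0.21  1.91 -0.12  0.83  0.61] tilt -1.0
shift mm [ -1.9   0.6 129.8] closing axis 7.19 rz needed 0.19
[427.  37.] 3348 c 591.9 -130.2 wh [41.3 40.4] a 7.1 mean [ 590.2 -130.9   25.2] ztop 27.0
[285.  31.] 2657 c 486.6 -139.2 wh [58.1 22.4] a 6.8 mean [ 486.3 -140.    25.1] ztop 27.0
[277. 122.] 1864 c 491.1 -208.1 wh [33.4 48.6] a 70.0 mean [ 488.8 -204.7   25.5] ztop 27.0
[456. 164.] 3093 c 640.2 -222.1 wh [23.6 89.5] a 7.1 mean [ 637.6 -219.6   24.8] ztop 26.7
[397. 166.] 2998 c 592.2 -229.8 wh [23.1 89.8] a 7.2 mean [ 590.3 -227.2   24.9] ztop 26.8
[173. 378.] 126 c 413.6 -468.1 wh [15.3  3.6] a 11.6 mean [ 414.3 -467.6   24.7] ztop 29.1
```

View pics/w10.png

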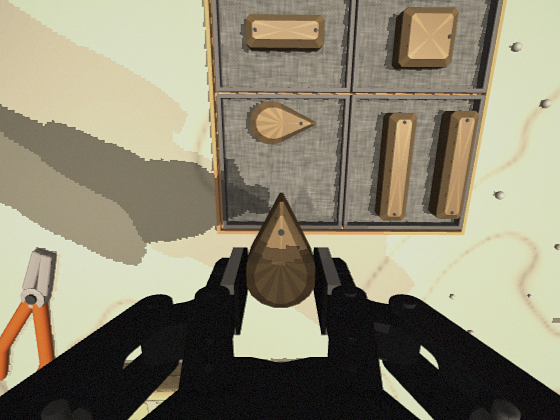

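The drop is held at (281,260), tip toward the sample at (280,122), and the other three lie flat. Lowering.

```bash
python3 -m jog '[{"fingers":0.02,"x":-0.001,"y":0,"z":0.03,"rx":0,"ry":0,"rz":0},{"fingers":0.02,"x":0,"y":0,"z":0.05,"rx":0,"ry":0,"rz":0},{"fingers":0.02,"x":0,"y":0,"z":0.03,"rx":0,"ry":0,"rz":0},{"fingers":0.02,"x":0,"y":0,"z":0.012,"rx":0,"ry":0,"rz":0},{"fingers":0.02,"x":0,"y":0,"z":0.004,"rx":0,"ry":0,"rz":0},{"fingers":0.02,"x":0,"y":0,"z":0,"rx":0,"ry":0,"rz":0},{"fingers":0.02,"x":0,"y":0,"z":0,"rx":0,"ry":0,"rz":0}]' 40
python3 -m jog '[{"fingers":0.02,"x":0,"y":0,"z":0.001,"rx":0,"ry":0,"rz":0},{"fingers":0.02,"x":0,"y":0,"z":0,"rx":0,"ry":0,"rz":0}]' 40
```

```text
clock: 31.25
tcp_pos: [0.5011, -0.2695, 0.0173]
orientation: [2.078, 2.353, 0.001]
contact_force: [-0.7, -0.1, -1.2]
grip_width: 0.0317
gripper_force: 39.9
clock: 31.5
tcp_pos: [0.5004, -0.2692, 0.0154]
orientation: [2.079, 2.354, 0.0]
contact_force: [-0.2, -0.2, -1.1]
grip_width: 0.0316
gripper_force: 39.9
```

```bash
python3 -m jog '[{"fingers":0.02,"x":0,"y":0,"z":0.002,"rx":0,"ry":0,"rz":0},{"fingers":0.02,"x":0,"y":0,"z":0.001,"rx":0,"ry":0,"rz":0},{"fingers":0.02,"x":0,"y":0,"z":0,"rx":0,"ry":0,"rz":0}]' 40
python3 -m jog '[{"fingers":0.02,"x":0,"y":0,"z":0.001,"rx":0,"ry":0,"rz":0},{"fingers":0.02,"x":0,"y":0,"z":0,"rx":0,"ry":0,"rz":0}]' 40
```

```text
clock: 31.88
tcp_pos: [0.5001, -0.2691, 0.0119]
orientation: [-2.079, -2.354, 0.0]
contact_force: [0.4, 0.8, -0.8]
grip_width: 0.0315
gripper_force: 39.9
clock: 32.12
tcp_pos: [0.5002, -0.2692, 0.0116]
orientation: [-2.08, -2.354, -0.0]
contact_force: [-1.8, 0.6, 6.1]
grip_width: 0.0317
gripper_force: 40.5
```

Contact. Release, lift and check.

```bash
python3 -m jog '[{"fingers":0.046,"x":0,"y":0,"z":0,"rx":0,"ry":0,"rz":0},{"fingers":0.046,"x":0,"y":0,"z":0,"rx":0,"ry":0,"rz":0},{"fingers":0.046,"x":0,"y":0,"z":-0.01,"rx":0,"ry":0,"rz":0},{"fingers":0.046,"x":0,"y":0,"z":-0.04,"rx":0,"ry":0,"rz":0},{"fingers":0.046,"x":0,"y":0,"z":-0.05,"rx":0,"ry":0,"rz":0},{"fingers":0.046,"x":-0.03,"y":0,"z":-0.05,"rx":0,"ry":0,"rz":0},{"fingers":0.046,"x":-0.04,"y":0,"z":-0.05,"rx":0,"ry":0,"rz":0},{"fingers":0.046,"x":0,"y":0,"z":0,"rx":0,"ry":0,"rz":0}]' 40
python3 -m jog '[{"fingers":0.046,"x":0,"y":0,"z":0,"rx":0,"ry":0,"rz":0},{"fingers":0.046,"x":0,"y":0,"z":0,"rx":0,"ry":0,"rz":0}]' 40
python3 - <<'E'
from h import *
c=r.get_calibration("wrist");p,d=r.grab_frame("wrist");cv2.imwrite("pics/w11.png",p[:,:,::-1]);np.save("w11.npy",d)
X,l=fit("pics/w11.png","w11.npy",c,zr=(.018,.03))
p,d=r.grab_frame("top");cv2.imwrite("pics/t11.png",p[:,:,::-1]);np.save("t11.npy",d);print("top");fit("pics/t11.png","t11.npy",r.get_calibration("top"),zr=(.016,.03))
E
```

```text
clock: 33.12
tcp_pos: [0.5101, -0.343, 0.2154]
orientation: [2.079, 2.342, 0.001]
contact_force: [0.4, -0.4, -0.4]
grip_width: 0.0461
gripper_force: 0.0
clock: 33.38
tcp_pos: [0.5081, -0.3359, 0.2084]
orientation: [-2.076, -2.354, 0.0]
contact_force: [0.6, -0.4, -0.5]
grip_width: 0.046
gripper_force: 0.0
[279.  43.] 1482 c 490.3 -201.4 wh [49. 34.] a 33.5 mean [ 489.  -205.6   25.4] ztop 27.1
[432.  81.] 2425 c 640.3 -222.0 wh [23.3 89.8] a 7.2 mean [ 638.3 -220.8   24.9] ztop 26.9
[382.  82.] 2336 c 592.1 -229.5 wh [22.9 89.2] a 6.9 mean [ 590.7 -228.1   25. ] ztop 26.9
[281. 111.] 1218 c 501.8 -263.5 wh [48.8 33.1] a 70.3 mean [ 498.7 -265.3   25.5] ztop 27.0
[277. 282.] 462 c 516.5 -453.6 wh [98.4  9.6] a 3.0 mean [ 517.2 -453.6   24.3] ztop 28.9
[137. 283.] 551 c 355.8 -475.4 wh [123.3   5. ] a 9.1 mean [ 356.9 -475.4   24.2] ztop 28.7
[ 18. 339.] 602 c 212.6 -577.5 wh [20.4 85.4] a 18.6 mean [ 211.6 -573.    23.9] ztop 28.8
[150. 393.] 430 c 372.4 -645.3 wh [36.  36.6] a 61.2 mean [ 373.  -637.8   22.3] ztop 23.9
top
[183. 137.] 563 c 713.0 122.1 wh [ 35.7 130.9] a 15.4 mean [71
[... 390 characters left out ...]
86.] 139 c 574.3 96.8 wh [35.9 37.4] a 43.1 mean [574.4  96.4  19.5] ztop 22.5
[276. 217.] 159 c 488.1 -141.1 wh [57.8 21.6] a 7.2 mean [ 488.  -141.2   24.6] ztop 28.0
[300. 217.] 149 c 493.3 -207.6 wh [47.5 30.6] a 1.5 mean [ 489.2 -206.8   24.5] ztop 27.8
[322. 213.] 150 c 497.0 -265.9 wh [32.5 47.9] a 32.0 mean [ 500.  -266.9   24.4] ztop 28.2
[256. 220.] 165 c 479.1 -84.8 wh [57.7 24.9] a 0.8 mean [479.1 -85.1  24.3] ztop 27.9
[146. 233.] 194 c 440.0 217.5 wh [22.3 87.5] a 17.7 mean [441.2 212.2  19.4] ztop 22.3
[459. 262.] 158 c 370.2 -639.3 wh [47.3 33.8] a 28.7 mean [ 369.3 -640.8   22.4] ztop 26.1
[ 65. 287.] 121 c 298.4 416.3 wh [62.9 41.5] a 13.5 mean [298.1 418.6  18.8] ztop 21.5
```

View pics/w11.png

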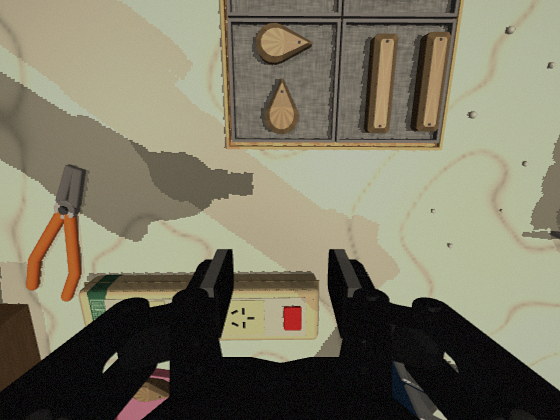

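The drop lies flat at (281,111) in its bin. All four placed crystals have tops level with their samples, and the pointed bar and the round one haven't moved. Handing in.

```bash
python3 -c "
from bench import r
print(r.hand_in())"
```

```text
the job is handed in; nothing more can be done
None
```

The job is handed in (no verdict came back): at the last look the long bar, short bar, square and drop each lay flat in their own bin, and the pointed bar and the round crystal were where they started.

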